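# Putting away the microscope accessories

### The job

The microscopy class is over: put the two accessories away in the white tray. Lay the teal-handled lens brush flat in the long compartment beside the blue slide box, and the aluminium slide-holder bracket flat in the short cross compartment at the tray's end, each centred on the compartment's floor and straight along its length, either way round. The wooden-handled brush is still needed: leave it where it lies.

Things in the scene. Friction and masses are not known exactly. Their poses are not given: they have to be found in the camera images.
- teal_brush_mid (a point): Lens brush with a teal handle, lying flat on the bench, to be put away. 150 mm long along own x. Handle bar 14 mm wide, 16 mm high from x = -75 to +20 mm, then steel ferrule 19 mm wide (to +40) and pale stiff bristles 24 mm wide (to +75). About 45 g. This point: brush centre, in the handle, at its balance, 8 mm above its underside; z up.
- bracket_mid (a point): Slide-holder bracket, flat aluminium, C-shaped, 10 mm thick, lying flat on the bench, to be put away. Bar 100 mm (own x) by 20 mm; at each end an arm 12 mm wide sticks out 16 mm beyond the bar to own +y (76 mm free between them). About 60 g. This point: centre of the bar, 5 mm above its underside, where it is gripped across its width; z up.
- wood_brush_mid (a point): Bystander: lens brush of the same shape and size but with a wooden (light brown) handle. It must stay where it lies. 150 mm long along own x. Handle bar 14 mm wide, 16 mm high from x = -75 to +20 mm, then steel ferrule 19 mm wide (to +40) and pale stiff bristles 24 mm wide (to +75). About 45 g. This point: brush centre, in the handle, at its balance, 8 mm above its underside; z up.
- tray: White tray fixed on the bench, 145 (own x) by 283 mm (y), dark grey floors. Origin: centre of its underside; z up. Floor 4 mm, walls 5 mm thick, 15 mm high from the bench. Long compartment: centre x -32.5, y -41.5 mm, inside 70 (x) by 190 (y). Cross compartment: centre x 0, y +97.5, inside 135 (x) by 78 (y). Third, centre x 37.5, y -41.5: filled by a fixed blue slide box, top 16 mm above the bench.
Not all that is in view belongs to the job. There is more than one size of the part that bears teal_brush_mid; the job needs the smallest. There is more than one size of the part that bears bracket_mid; the job needs the larger.

How it is judged (in metres and radians):
At the end, for the whole second after the job is handed in: Teal brush flat on the long compartment's floor (centre within 22 mm across, 20 mm along, 15 degrees); bracket flat on the cross compartment's floor (bar centre within 20 mm along, 28 mm across, 15 degrees); either way round, let go; wooden brush within 20 mm of its start (x of teal_brush_mid in the frame of tray between -0.0545 and -0.0105 m and y of teal_brush_mid in the frame of tray between -0.0615 and -0.0215 m and z of teal_brush_mid in the frame of tray below 0.016 m and angle between each of teal_brush_mid, bracket_mid's own z axis and vertical below 0.12 rad and angle between the x axis of teal_brush_mid and the y axis of tray, either way round below 0.27 rad and x of bracket_mid in the frame of tray between -0.02 and 0.02 m and y of bracket_mid in the frame of tray between 0.0695 and 0.1255 m and z of bracket_mid in the frame of tray below 0.013 m and angle between the x axis of bracket_mid and the x axis of tray, either way round below 0.27 rad and distance of wood_brush_mid from where it was at the start of the episode below 0.02 m); the robot touches nothing.
It fails at once if the wooden-handled brush is moved by more than 20 mm (distance of wood_brush_mid from where it was at the start of the episode above 0.02 m).
It also fails if it takes over 51 s, if anything falls off the work surface, if the arm or the gripper's body presses on something with over 40 N, if the wrist force passes 120 N, or if a joint passes its speed limit or range.

### The arm

A 6-joint arm with a two-finger parallel gripper is mounted at the origin on the work surface. World frame = base frame: x ahead of the robot, y to its left, z up, the work surface at z = 0. Lengths are in m, angles in degrees, forces in N, time in s.
With the tool pointing down it reaches from about 0.4 to 0.825 m from the base axis. Payload 7 kg.
Tool frame: the origin (TCP) lies at the very end of the fingers, on their centre line; the grasp point (between the pads) lies 19 mm behind it (ctrl.tcp_to_grasp is the distance from the TCP to the grasp point, in m); z points along the fingers, x is the direction in which the jaws open and shut, and the axes are right-handed (so a half turn about z gives the same grasp; the last joint's range is limited). The gripper opens to 88 mm and grips with 3 to 60 N. Pads are 19 mm wide; open, the fingers measure 130 mm over their backs; the gripper's body (78 mm by 193 mm) begins 47 mm behind the grasp point.
Start: joints at [16.507, 20.546, 0.682, 0, -70.136, -16.507], TCP at [0.675, -0, 0.227] pointing down, gripper open.
Joint ranges: [-176.03, 176.03], [-82.01, 121.73], [-58.28, 71.71], [-173.87, 95.51], [-174.79, -0.11], [-173.66, 173.66]. Speed limits (degrees/s): [136.94, 136.94, 172.46, 180, 180, 180].

### API

Orientations are given as [roll, pitch, yaw] about the fixed x, y, z axes, in that order (R = Rz(yaw) Ry(pitch) Rx(roll)).
In Python, from plant import sensors, vision, ticket, ctrl gives the robot as it stands. The module is installed in compiled form; this text tells all that it offers.
- The arm moves only by the tool drive_tool, never from a script. Its argument "moves" is a list of rows, each a list of 6 numbers: the shift along the tool's x, y, z in units of 0.15 m (1.0 is 0.15 m), then the turn, a rotation vector about the tool's x, y, z in units of 60 degrees (1.0 is 60 degrees). In form: [[dx, dy, dz, rx, ry, rz], ...]. A call has 1 to 8 rows; each row is the pose to reach, as a shift and turn from the pose measured when the call began, along the tool's axes at that moment; what a row does not reach only later rows make up. A row lasts 1/10 s, in which the tool goes at most 50 mm and 8.59 degrees, less where a joint would pass 70% of its speed; a pose out of reach is approached as far as the arm can. A call with a number of a shift or a turn outside -1 to 1 is refused whole. A call with a gripper value outside its range is refused whole. "fingers" is the opening, from -1 (shut) to 1 (fully open), set as the call begins (left out, the last holds). The fingers move at their own pace and stop on an object; the grip force is fixed at half the most. Time passes only in rows, so rows that repeat a pose let the fingers close. It gives the time, the measured TCP pose, the force and the opening at its end, in the units of the state.
- sensors.get_obs(): the state, without advancing time (a new reading comes with each control period).
- vision.snapshot(name): name is "scene" or "side" or "wrist"; returns a dict with "pixels" (420x560x3 uint8, red, green, blue), "fx", "fy", "cx", "cy" (pixels), "R" (3x3) and "t" (3): a world point X has camera coordinates R X + t. Camera axes: x right, y down, z forward; pixel columns grow to the right and rows downward; lengths in m; the calibration is good to about 2 mm. The wrist camera is an equidistant fisheye: a pixel r from the principal point sees the ray r / f radians off the axis. A picture is of the moment at which its call begins. There is no depth.
- ticket.close_job(): hands the job in, once; it reports no verdict.
The state is a dict: "clock": time; "joint_pos": joint angles; "qvel": joint speeds; "tau": joint torques, N m; "tool_pos": TCP position; "orientation": TCP orientation; "force": force on the tool from outside, world axes, zero at the start; "moment": the same for the moment, N m; "opening": finger opening in m.
Only numpy, scipy, OpenCV 4.12 (cv2) and the standard library are available. Lean on these libraries where they do the work, as an engineer would, in place of code of your own. Each camera call takes 0.05 s, during which the arm holds its last target.

## Working session

There is one attempt and no reset: what is moved stays moved. The work goes in short steps, Python scripts to look and compute and a tool call to move; the robot and the scene stay as the last step left them, time stands still between calls to the robot, and variables do not carry over. Pictures are saved under pics/ and viewed, and the job is handed in when it is done.

Besides the shell and the picture viewer there is one more tool, called as a command line: name --pt "numbers of a row" for each row, then --argument value for the rest. drive_tool: Moves the arm, as the interface text tells. Shifts and turns lie within -1 to 1; 1 stands for 0.15 m of shift or 60 degrees of turn. Its arguments: {"type":"object","properties":{"moves":{"type":"array"},"fingers":{"type":"number"}},"required":["moves"]}

```bash
mkdir -p pics; python3 - <<'E'
from plant import sensors, vision
import cv2,pickle
print(sensors.get_obs())
for n in ("scene","side","wrist"):
    s=vision.snapshot(n); pickle.dump(s,open(f"{n}0.pkl","wb"))
    print(n,s["fx"],s["fy"],s["cx"],s["cy"],s["R"],s["t"])
    cv2.imwrite(f"pics/{n}0.png",cv2.cvtColor(s["pixels"],cv2.COLOR_RGB2BGR))
E
```

```text
{'clock': 0.0, 'joint_pos': array([ 1.65063028e+01,  2.05900398e+01,  6.33220511e-01, -1.85907807e-02,
       -7.01361759e+01, -1.65097465e+01]), 'qvel': array([ 0.04460532, -0.01599551, -0.04915263, -0.11299371,  0.01857189,
        0.01471314]), 'tau': array([-8.00930356e-04, -5.82726967e+01,  2.93058443e+01,  6.99745238e+00,
        6.93249181e-03, -2.06530804e-04]), 'tool_pos': array([ 6.74506357e-01, -4.51900792e-05,  2.25639049e-01]), 'orientation': array([-1.79990326e+02, -9.41279623e-02,  1.79990217e+02]), 'force': array([-0.23718263,  0.59995893,  1.40007474]), 'moment': array([-0.01511439,  0.00716187, -0.00070487]), 'opening': 0.08761733451051974}
scene 381.03569894035815 381.03569894035815 282.9900709256597 213.38119892345048 [[-0.62256415  0.78255836  0.00403617]
 [ 0.44219918  0.35603737 -0.82322371]
 [-0.64565762 -0.51072478 -0.56770277]] [ 0.33238314 -0.10177513  1.08048477]
side 530.105415902145 530.105415902145 283.34157494034207 207.68178478967056 [[ 0.84763822 -0.53053809  0.00622687]
 [-0.34407399 -0.55858344 -0.75471692]
 [ 0.4038843   0.63758441 -0.65602103]] [-0.42381551  0.10680818  1.12487787]
wrist 325.19226210127806 325.19226210127806 280.5519205838653 207.53501054638045 [[-9.99999773e-01  6.00087834e-04  3.07228797e-04]
 [ 6.57157701e-04  9.69380190e-01  2.45563870e-01]
 [-1.50461619e-04  2.45564017e-01 -9.69380365e-01]] [ 0.67436803 -0.03110431  0.38705788]
```

View pics/scene0.png

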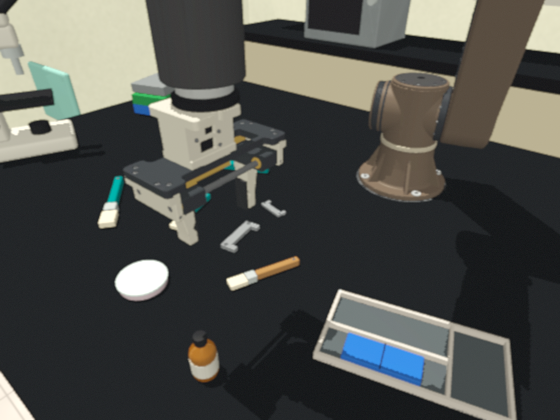

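View pics/side0.png

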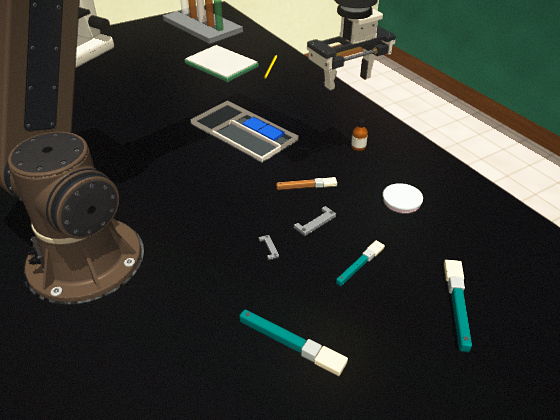

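View pics/wrist0.png

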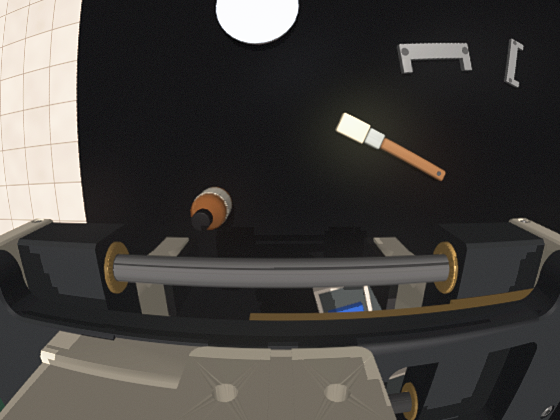

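The side view shows everything. The white tray is around (245,130), the wooden brush at (307,184), the large bracket at (316,220) and the small bracket at (269,247). The smallest teal brush is at (360,262), and the two larger ones are at (290,342) and (457,305). Next I'll measure these.

```bash
cat > h.py <<'E'
import numpy as np,cv2,pickle
def ray(s,uv,z):
    uv=np.atleast_2d(np.asarray(uv,float))
    d=np.c_[(uv[:,0]-s["cx"])/s["fx"],(uv[:,1]-s["cy"])/s["fy"],np.ones(len(uv))]@s["R"]
    c=-s["R"].T@s["t"]; k=(z-c[2])/d[:,2]
    return (c+d*k[:,None])[:,:2]
def proj(s,X):
    p=np.atleast_2d(X)@s["R"].T+s["t"]; return np.c_[s["fx"]*p[:,0]/p[:,2]+s["cx"],s["fy"]*p[:,1]/p[:,2]+s["cy"]]
E
python3 - <<'E'
from h import *
for n in ("side","scene"):
    s=pickle.load(open(n+"0.pkl","rb")); im=s["pixels"]
    hsv=cv2.cvtColor(im,cv2.COLOR_RGB2HSV); H,S,V=cv2.split(hsv)
    ms={"teal":((H>80)&(H<97)&(S>120)&(V>50),.012),"wood":((H>5)&(H<20)&(S>120)&(V>60),.012),"light":((S<90)&(V>70),.010),"blue":((H>100)&(H<125)&(S>150)&(V>80),.016)}
    for k,(m,z) in ms.items():
        cs,_=cv2.findContours(m.astype(np.uint8),cv2.RETR_EXTERNAL,cv2.CHAIN_APPROX_NONE)
        for c in cs:
            if cv2.contourArea(c)<40: continue
            P=ray(s,c[:,0],z); 
            r=cv2.minAreaRect((P*1000).astype(np.float32))
            if max(r[1])>400: continue
            print(n,k,"px",c[:,0].mean(0).round(),"ctr",np.round(r[0]),"size",np.round(r[1]),"ang",round(r[2],1))
    cv2.imwrite(f"pics/{n}_z.png",cv2.cvtColor(cv2.resize(im[90:170,180:310] if n=="side" else im[280:420,300:530],None,fx=6 if n=="side" else 3.4,fy=6 if n=="side" else 3.4,interpolation=cv2.INTER_CUBIC),cv2.COLOR_RGB2BGR))
E
```

```text
side teal px [272. 330.] ctr [ 239. -374.] size [ 29. 139.] ang 27.0
side teal px [461. 320.] ctr [ 557. -539.] size [148.  24.] ang 50.7
side teal px [352. 270.] ctr [ 457. -334.] size [102.  20.] ang 16.6
side wood px [295. 184.] ctr [512. -37.] size [31. 95.] ang 65.8
side wood px [360. 132.] ctr [792.  64.] size [61. 39.] ang 51.2
side wood px [349.  52.] ctr [1084.  492.] size [116.  37.] ang 1.2
side wood px [209.  13.] ctr [ 822. 1078.] size [280.  29.] ang 65.3
side wood px [192.   8.] ctr [ 783. 1154.] size [192.  29.] ang 67.9
side light px [324. 357.] ctr [ 288. -469.] size [42. 83.] ang 27.9
side light px [ 56. 291.] ctr [-73. -71.] size [22. 25.] ang 7.8
side light px [454. 275.] ctr [ 626. -456.] size [91. 38.] ang 51.1
side light px [129. 262.] ctr [ 76. -71.] size [23. 23.] ang 58.3
side light px [373. 250.] ctr [ 530. -311.] size [62. 28.] ang 17.5
side light px [269. 246.] ctr [ 347. -185.] size [72. 25.] ang 78.0
side light px [ 56. 237.] ctr [-40.  90.] size [ 39. 141.] ang 38.3
side light px [315. 221.] ctr [ 480. -168.] size [106.  44.] ang 9.6
side light px [40
[... 937 characters left out ...]
scene light px [242. 279.] ctr [583. -61.] size [38. 62.] ang 65.3
scene light px [142. 279.] ctr [ 702. -214.] size [111. 103.] ang 38.8
scene light px [239. 235.] ctr [ 486. -160.] size [112.  46.] ang 9.9
scene light px [108. 215.] ctr [ 621. -462.] size [119.  45.] ang 51.4
scene light px [273. 208.] ctr [ 357. -172.] size [79. 33.] ang 78.6
scene light px [165. 208.] ctr [ 506. -402.] size [388.  96.] ang 80.5
scene light px [232. 183.] ctr [ 307. -335.] size [238. 184.] ang 17.4
scene light px [277. 150.] ctr [ 109. -376.] size [188.  78.] ang 38.1
scene blue px [383. 359.] ctr [576. 227.] size [ 50. 119.] ang 15.8
scene blue px [141. 109.] ctr [  155. -1012.] size [151.  52.] ang 60.6
```

```bash
python3 - <<'E'
from h import *
s=pickle.load(open("side0.pkl","rb"));im=s["pixels"]
a=cv2.resize(im[195:295,290:400],None,fx=6,fy=6,interpolation=cv2.INTER_CUBIC)
cv2.imwrite("pics/side_parts.png",cv2.cvtColor(a,cv2.COLOR_RGB2BGR))
E
```

```text
(no output)
```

View pics/side_z.png

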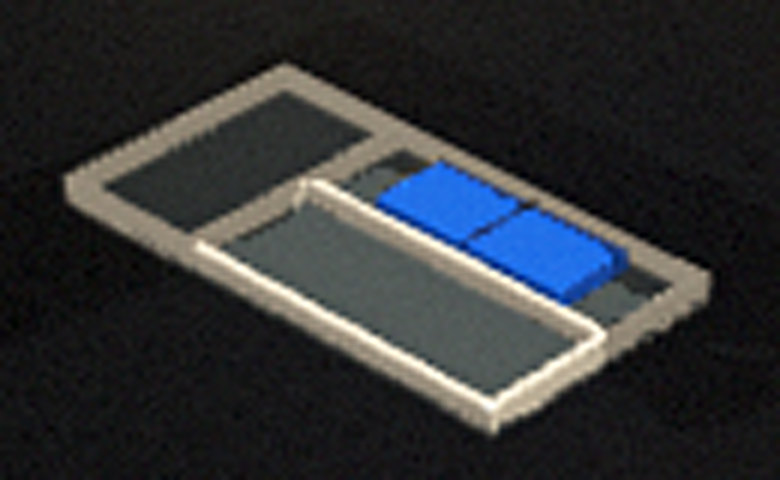

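View pics/scene_z.png

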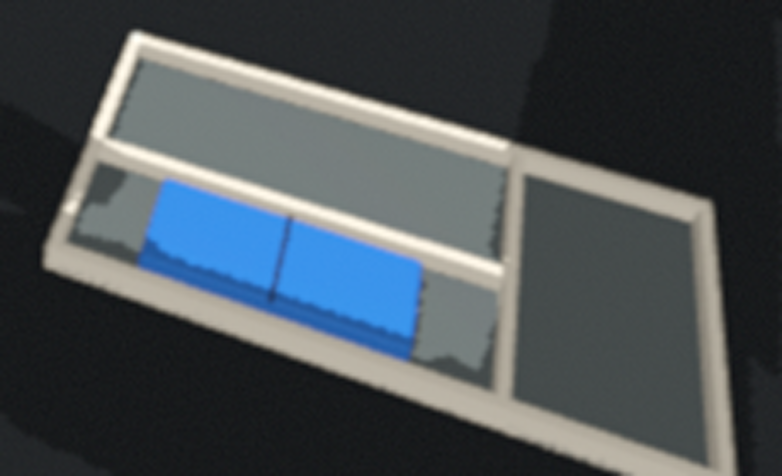

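View pics/side_parts.png

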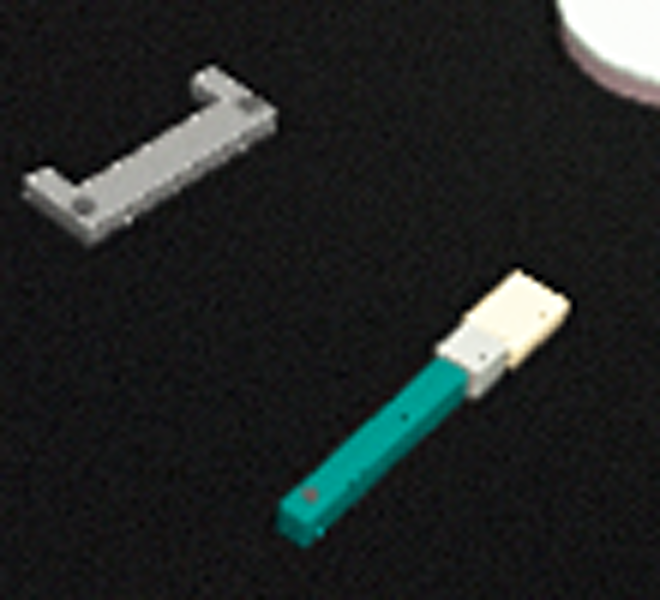

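```bash
python3 - <<'E'
from h import *
s=pickle.load(open("side0.pkl","rb")); sc=pickle.load(open("scene0.pkl","rb"))
C=np.array([[287,63],[66,180],[492,408],[710,277]])/6+[180,90]
P=ray(s,C,.015); print("tray side",P.round(4),P.mean(0),np.linalg.norm(np.diff(P[[0,1,2,3,0]],axis=0),axis=1))
C2=np.array([[136,33],[712,203],[45,250]])/3.4+[300,280]
Q=ray(sc,C2,.015); print("tray scene",Q.round(4), (Q[1]+Q[2])/2)
def ang(v): return np.degrees(np.arctan2(v[1],v[0]))
print("long dir",ang(P[0]-P[3]),ang(P[1]-P[2]),ang(Q[1]-Q[0]),"short",ang(P[0]-P[1]),ang(P[3]-P[2]))
B=ray(s,np.array([[296,524],[544,287]])/6+[290,195],.015); print("brush",B,B.mean(0),ang(B[1]-B[0]),np.linalg.norm(B[1]-B[0]))
K=ray(s,np.array([[90,232],[272,115],[26,183],[207,68]])/6+[290,195],.010)
print("brk",K,ang(K[1]-K[0]),ang(K[3]-K[2]))
v=K[1]-K[0];print(np.linalg.norm(v)); v/=np.linalg.norm(v); n=np.array([-v[1],v[0]]); print("bar ctr",K[:2].mean(0)+n*.010, K.mean(0)-n*.008)
E
```

```text
tray side [[0.5569 0.4068]
 [0.416  0.3632]
 [0.4952 0.0969]
 [0.6318 0.1332]] [0.52496836 0.25004418] [0.14754929 0.27781086 0.14137249 0.28365514]
tray scene [[0.4936 0.1019]
 [0.4174 0.3722]
 [0.6355 0.1406]] [0.52647571 0.25641754]
long dir 105.30645274286077 106.56509412385648 105.73946830975518 short 17.178120759239768 14.863794024122885
brush [[ 0.41265765 -0.35009594]
 [ 0.55546388 -0.30697273]] [ 0.48406076 -0.32853433] 16.802746297930078 0.14917516721582152
brk [[ 0.43540494 -0.19325449]
 [ 0.53093818 -0.17607315]
 [ 0.42974332 -0.15866172]
 [ 0.52568934 -0.14045893]] 10.195465577627099 10.742428418973333
0.09706594801438544
bar ctr [ 0.48140149 -0.17482173] [ 0.48186    -0.17498575]
```

drive_tool --pt "0.87 -1 0 0 0 1" --pt "0.87 -1 0 0 0 1" --pt "0.87 -1 0 0 0 1" --pt "0.87 -1 0 0 0 1" --pt "0.87 -1 0 0 0 1" --pt "0.87 -1 0 0 0 1" --pt "0.87 -1 0 0 0 1" --pt "0.87 -1 0 0 0 1" --fingers 1

```text
clock: 0.95
tool_pos: [0.5439, -0.1502, 0.2259]
orientation: [-179.9, -0.0, 119.8]
force: [0.2, 0.2, -0.2]
opening: 0.0876
```

```bash
cat >> h.py <<'E'
from scipy.spatial.transform import Rotation as Ro
def go(target,ang):
    "rows' numbers towards world TCP target with tool x at world angle ang, z down"
    from plant import sensors
    o=sensors.get_obs(); R=Ro.from_euler('xyz',o["orientation"],degrees=True)
    a=np.radians(ang); x=np.array([np.cos(a),np.sin(a),0]); z=np.array([0,0,-1.]); T=Ro.from_matrix(np.c_[x,np.cross(z,x),z])
    d=R.inv().apply(np.array(target)-o["tool_pos"])/.15
    r=np.degrees((R.inv()*T).as_rotvec())/60
    print("t",o["clock"],"tcp",o["tool_pos"].round(4),"ori",o["orientation"].round(1),"F",o["force"].round(1),"open",round(o["opening"],4),"\n shift",d.round(3),"turn",r.round(3))
E
python3 -c "
from h import *
go((.485,-.326,.2),106.8)"
```

```text
t 0.95 tcp [ 0.5439 -0.1502  0.2259] ori [-179.9   -0.   119.8] F [ 0.2  0.2 -0.2] open 0.0876 
 shift [-0.822 -0.923  0.173] turn [-0.001 -0.001  0.217]
```

drive_tool --pt "-0.42 -0.46 0.08 0 0 0.217" --pt "-0.42 -0.46 0.08 0 0 0.217" --pt "-0.42 -0.46 0.08 0 0 0.217"

```text
clock: 1.25
tool_pos: [0.5132, -0.2421, 0.2128]
orientation: [-179.8, -0.1, 106.8]
force: [-0.1, -0.4, -0.1]
opening: 0.0881
```

```bash
python3 - <<'E'
from h import *
from plant import vision
for n in ("wrist","scene"):
    s=vision.snapshot(n); pickle.dump(s,open(f"{n}1.pkl","wb"))
    cv2.imwrite(f"pics/{n}1.png",cv2.cvtColor(s["pixels"],cv2.COLOR_RGB2BGR))
E
```

```text
(no output)
```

View pics/wrist1.png

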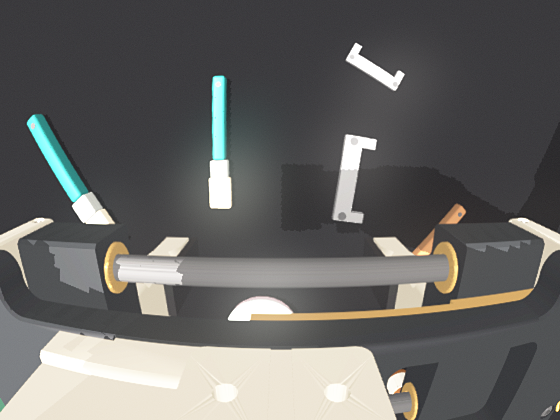

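View pics/scene1.png

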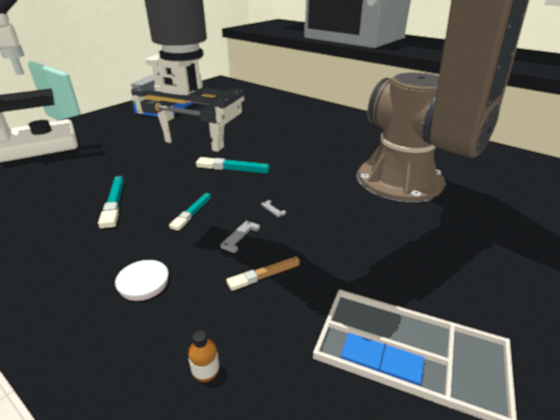

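The wrist view shows the small teal brush with its handle end at (219,78) and bristle end at (220,207). The bracket runs from (350,136) to (345,220), with the arms to the right. In the scene view the brush runs from (209,196) to (174,225). I'll work out positions from both views.

```bash
cat >> h.py <<'E'
def rayf(s,uv,z):
    uv=np.atleast_2d(np.asarray(uv,float)); p=(uv-[s["cx"],s["cy"]])/s["fx"]; r=np.linalg.norm(p,axis=1)
    d=np.c_[p/r[:,None]*np.sin(r)[:,None],np.cos(r)]@s["R"]
    c=-s["R"].T@s["t"]; return (c+d*((z-c[2])/d[:,2])[:,None])[:,:2]
E
python3 - <<'E'
from h import *
w=pickle.load(open("wrist1.pkl","rb"));sc=pickle.load(open("scene1.pkl","rb"))
def ang(v): return np.degrees(np.arctan2(v[1],v[0])).round(1)
B=rayf(w,[[219,77],[220,207]],.014);print("brush w",B.mean(0),ang(B[1]-B[0]),np.linalg.norm(B[1]-B[0]))
B=ray(sc,[[208.5,196],[175,224]],.014);print("brush sc",B.mean(0),ang(B[1]-B[0]),np.linalg.norm(B[1]-B[0]))
K=rayf(w,[[347,137],[334,219],[376,143],[362,221]],.010);v=K[1]-K[0];print("brk",K,ang(v),np.linalg.norm(v));v/=np.linalg.norm(v);n=np.array([-v[1],v[0]]);print(K[:2].mean(0)+n*.01,K.mean(0)-n*.008)
go((.484,-.327,.06),106.8)
E
```

```text
brush w [ 0.48497155 -0.32114831] 16.0 0.1462132210697248
brush sc [ 0.48751813 -0.31531151] 13.3 0.13356165898235745
brk [[ 0.43804224 -0.18682844]
 [ 0.53218969 -0.17091043]
 [ 0.43361305 -0.15253951]
 [ 0.52494541 -0.13769208]] 9.6 0.09548363894961004
[ 0.48344888 -0.16900937] [ 0.48353127 -0.16988066]
t 1.35 tcp [ 0.5148 -0.2399  0.2136] ori [-179.9   -0.   106.9] F [ 0.1  0.1 -0.4] open 0.0874 
 shift [-0.496 -0.364  1.024] turn [-0.002 -0.001  0.002]
```

```bash
python3 -c "
from h import *
go((.485,-.322,.070),106.4)"
```

```text
t 1.35 tcp [ 0.5148 -0.2399  0.2136] ori [-179.9   -0.   106.9] F [ 0.1  0.1 -0.4] open 0.0874 
 shift [-0.466 -0.348  0.958] turn [-0.002 -0.001  0.009]
```

drive_tool --pt "-0.47 -0.35 0.4 0 0 0.01" --pt "-0.47 -0.35 0.7 0 0 0.01" --pt "-0.47 -0.35 0.96 0 0 0.01" --pt "-0.47 -0.35 0.96 0 0 0.01" --pt "-0.47 -0.35 0.96 0 0 0.01" --pt "-0.47 -0.35 0.96 0 0 0.01"

```text
clock: 1.95
tool_pos: [0.4858, -0.3222, 0.0702]
orientation: [-179.9, -0.0, 106.5]
force: [-0.1, -0.1, 1.6]
opening: 0.0875
```

```bash
python3 -c "
from h import *
go((.485,-.322,.0045),106.4)"
```

```text
t 1.95 tcp [ 0.4858 -0.3222  0.0702] ori [-179.9   -0.   106.5] F [-0.1 -0.1  1.6] open 0.0875 
 shift [ 0.003 -0.004  0.438] turn [-0.002 -0.     0.002]
```

drive_tool --pt "0 0 0.15 0 0 0" --pt "0 0 0.28 0 0 0" --pt "0 0 0.36 0 0 0" --pt "0 0 0.41 0 0 0" --pt "0 0 0.43 0 0 0" --pt "0 0 0.43 0 0 0" --pt "0 0 0.43 0 0 0"

```text
clock: 2.65
tool_pos: [0.4862, -0.3224, 0.0065]
orientation: [-179.9, 0.0, 106.5]
force: [-0.1, -0.8, 0.0]
opening: 0.0875
```

drive_tool --pt "0 0 0 0 0 0" --pt "0 0 0 0 0 0" --pt "0 0 0 0 0 0" --pt "0 0 0 0 0 0" --pt "0 0 0 0 0 0" --pt "0 0 0 0 0 0" --pt "0 0 0 0 0 0" --pt "0 0 0 0 0 0" --fingers -1

```text
clock: 3.45
tool_pos: [0.4862, -0.3224, 0.0065]
orientation: [-179.9, 0.0, 106.5]
force: [0.1, 0.3, 0.6]
opening: 0.0294
```

drive_tool --pt "0 0 0.01 0 0 0" --pt "0 0 0.01 0 0 0" --pt "0 0 0.01 0 0 0" --pt "0 0 0.01 0 0 0" --pt "0 0 0.01 0 0 0" --pt "0 0 0.01 0 0 0"

```text
clock: 4.05
tool_pos: [0.4862, -0.3224, 0.005]
orientation: [-179.9, 0.0, 106.5]
force: [-0.2, 0.5, -0.7]
opening: 0.0138
```

drive_tool --pt "0 0 -0.1 0 0 0" --pt "0 0 -0.2 0 0 0" --pt "0 0 -0.35 0 0 0" --pt "0 0 -0.5 0 0 0" --pt "0 0 -0.6 0 0 0" --pt "0 0 -0.6 0 0 0"

```text
clock: 4.65
tool_pos: [0.4878, -0.3229, 0.0974]
orientation: [179.9, 0.2, 106.6]
force: [-0.2, -0.6, -0.2]
opening: 0.0136
```

```bash
python3 - <<'E'
from h import *
from plant import vision
s=vision.snapshot("side"); pickle.dump(s,open("side2.pkl","wb"))
cv2.imwrite("pics/side2.png",cv2.cvtColor(cv2.resize(s["pixels"][130:330,230:480],None,fx=3,fy=3),cv2.COLOR_RGB2BGR))
go((.5055,.2047,.10),195.8)
E
```

```text
t 4.7 tcp [ 0.4869 -0.3225  0.0959] ori [1.800e+02 1.000e-01 1.065e+02] F [ 1.   0.2 -1.7] open 0.0137 
 shift [ 3.334  1.119 -0.031] turn [-1.000e-03  1.000e-03 -1.488e+00]
```

View pics/side2.png

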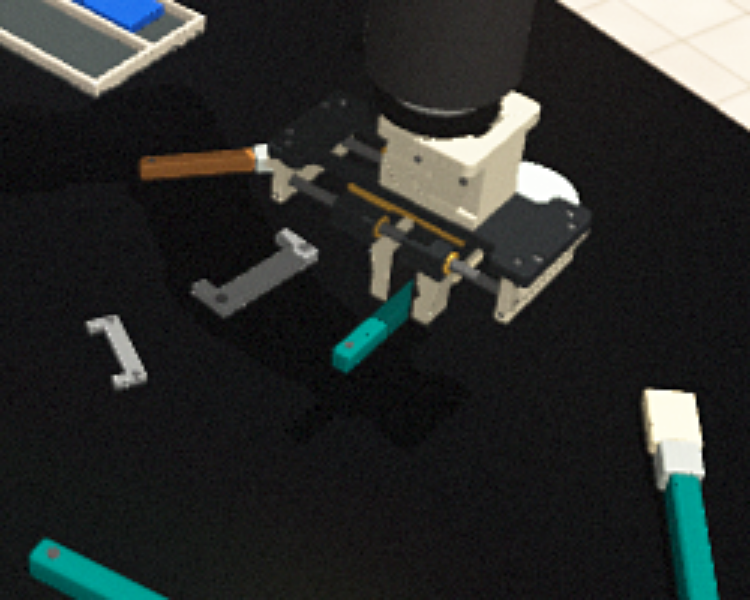

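The brush is held level in the fingers. Next I'll carry it to the tray.

drive_tool --pt "0.25 0.09 -0.05 0 0 -0.12" --pt "0.5 0.17 -0.1 0 0 -0.24" --pt "0.75 0.26 -0.15 0 0 -0.36" --pt "1 0.34 -0.15 0 0 -0.48" --pt "1 0.34 -0.15 0 0 -0.48"

```text
clock: 5.2
tool_pos: [0.4928, -0.1608, 0.1177]
orientation: [-180.0, 0.0, 135.8]
force: [0.4, -0.3, 0.2]
opening: 0.0137
```

```bash
python3 -c "
from h import *
go((.5055,.2047,.12),195.8)"
```

```text
t 5.2 tcp [ 0.4928 -0.1608  0.1177] ori [-180.     0.   135.8] F [ 0.4 -0.3  0.2] open 0.0137 
 shift [ 1.639  1.805 -0.017] turn [-1.000e-03  0.000e+00 -1.001e+00]
```

drive_tool --pt "0.2 0.22 0 0 0 -0.13" --pt "0.4 0.44 0 0 0 -0.26" --pt "0.6 0.66 0 0 0 -0.39" --pt "0.8 0.88 0 0 0 -0.5" --pt "0.9 1 0 0 0 -0.6" --pt "0.9 1 0 0 0 -0.7"

```text
clock: 5.8
tool_pos: [0.5008, 0.0432, 0.1166]
orientation: [-179.9, -0.0, 178.1]
force: [0.1, 0.4, -1.1]
opening: 0.0135
```

```bash
python3 -c "
from h import *
go((.5055,.2047,.12),195.8)"
```

```text
t 5.8 tcp [0.5008 0.0432 0.1166] ori [-179.9   -0.   178.1] F [ 0.1  0.4 -1.1] open 0.0135 
 shift [ 0.004  1.077 -0.024] turn [-0.001 -0.001 -0.294]
```

drive_tool --pt "0 0.25 0 0 0 -0.12" --pt "0 0.5 0 0 0 -0.24" --pt "0 0.75 0 0 0 -0.3" --pt "0 1 0 0 0 -0.3" --pt "0 1 0 0 0 -0.3" --pt "0 1 0 0 0 -0.3"

```text
clock: 6.4
tool_pos: [0.5051, 0.1932, 0.1151]
orientation: [-179.9, -0.2, -163.8]
force: [-0.6, 0.0, -0.3]
opening: 0.0137
```

```bash
python3 -c "
from h import *
go((.5055,.2047,.035),195.8)"
```

```text
t 6.4 tcp [0.5051 0.1932 0.1151] ori [-179.9   -0.2 -163.8] F [-0.6  0.  -0.3] open 0.0137 
 shift [-0.025  0.074  0.534] turn [-0.001 -0.003  0.006]
```

drive_tool --pt "-0.02 0.07 0.2 0 0 0" --pt "-0.02 0.07 0.4 0 0 0" --pt "-0.02 0.07 0.5 0 0 0" --pt "-0.02 0.07 0.53 0 0 0" --pt "-0.02 0.07 0.53 0 0 0" --pt "-0.02 0.07 0.53 0 0 0"

```text
clock: 7.0
tool_pos: [0.5055, 0.2037, 0.0364]
orientation: [-179.9, -0.1, -163.9]
force: [-0.3, -0.3, -0.0]
opening: 0.0136
```

```bash
python3 - <<'E'
from h import *
from plant import vision
for n in ("side","scene"):
    s=vision.snapshot(n); pickle.dump(s,open(n+"3.pkl","wb"))
    c=s["pixels"][60:180,160:340] if n=="side" else s["pixels"][270:420,290:530]
    f=4 if n=="side" else 3.2
    cv2.imwrite(f"pics/{n}3.png",cv2.cvtColor(cv2.resize(c,None,fx=f,fy=f),cv2.COLOR_RGB2BGR))
go((.5055,.2047,.012),195.8)
E
```

```text
t 7.1 tcp [0.5056 0.2041 0.0367] ori [-1.800e+02 -1.000e-01 -1.639e+02] F [ 0.1  0.2 -0.9] open 0.0135 
 shift [-0.001  0.004  0.165] turn [-0.001 -0.001  0.006]
```

View pics/side3.png

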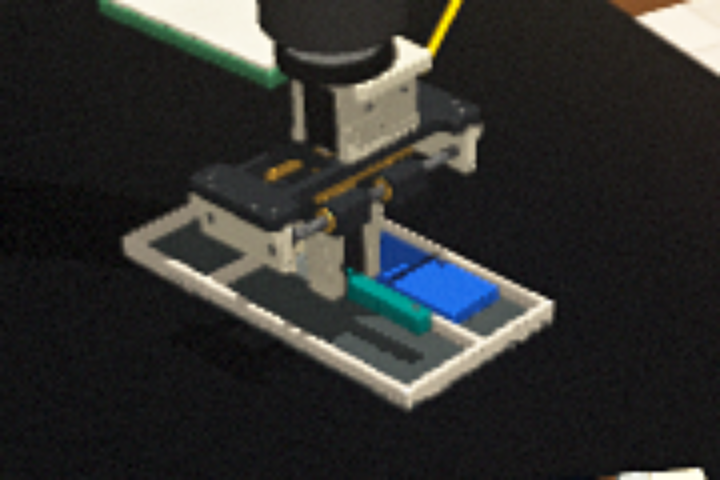

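View pics/scene3.png

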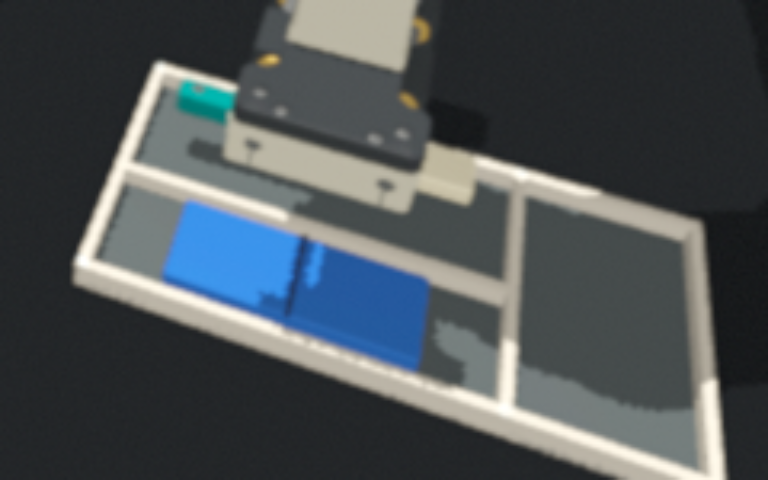

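```bash
python3 - <<'E'
from h import *
def tray(p,c): 
    a=np.radians(15.8);return np.array([[np.cos(a),np.sin(a)],[-np.sin(a),np.cos(a)]])@(p-np.array(c))
s=pickle.load(open("side3.pkl","rb"));sc=pickle.load(open("scene3.pkl","rb"))
e=ray(s,np.array([[421,318]])/4+[160,60],.048)[0];print("side",e,tray(e,(.525,.250)))
e=ray(sc,np.array([[186,92]])/3.2+[290,270],.048)[0];print("scene",e,tray(e,(.526,.2565)))
E
```

```text
side [0.52134291 0.1236199 ] [-0.03792972 -0.12060945]
scene [0.53220638 0.13801959] [-0.02628799 -0.11569385]
```

The held brush agrees with the target of (-0.0325, -0.1165) in both views, to within about 6 mm. Next I'll lower it and release with a small opening.

drive_tool --pt "0 0 0.06 0 0 0" --pt "0 0 0.12 0 0 0" --pt "0 0 0.15 0 0 0" --pt "0 0 0.17 0 0 0" --pt "0 0 0.18 0 0 0" --pt "0 0 0.18 0 0 0" --pt "0 0 0.18 0 0 0"

```text
clock: 7.8
tool_pos: [0.5056, 0.2042, 0.0098]
orientation: [-180.0, -0.1, -163.8]
force: [-1.1, -0.3, 0.1]
opening: 0.0139
```

drive_tool --pt "0 0 0 0 0 0" --pt "0 0 0 0 0 0" --pt "0 0 0 0 0 0" --pt "0 0 0 0 0 0" --pt "0 0 0 0 0 0" --fingers -0.48

```text
clock: 8.3
tool_pos: [0.5057, 0.2042, 0.0098]
orientation: [-180.0, -0.0, -163.9]
force: [-0.2, 0.7, 0.5]
opening: 0.0231
```

drive_tool --pt "0 0 -0.08 0 0 0" --pt "0 0 -0.2 0 0 0" --pt "0 0 -0.4 0 0 0" --pt "0 0 -0.6 0 0 0" --pt "0 -0.3 -0.7 0 0 0" --pt "0 -0.6 -0.7 0 0 0" --pt "0 -0.9 -0.7 0 0 0" --pt "0 -0.9 -0.7 0 0 0"

```text
clock: 9.1
tool_pos: [0.5438, 0.0707, 0.116]
orientation: [-179.9, -0.0, -164.1]
force: [-0.5, 1.0, -0.9]
opening: 0.0225
```

```bash
python3 - <<'E'
from h import *
from plant import vision
for n in ("side","scene"):
    s=vision.snapshot(n); pickle.dump(s,open(n+"4.pkl","wb"))
    c=s["pixels"][60:180,160:340] if n=="side" else s["pixels"][270:420,290:530]
    f=4 if n=="side" else 3.2
    cv2.imwrite(f"pics/{n}4.png",cv2.cvtColor(cv2.resize(c,None,fx=f,fy=f),cv2.COLOR_RGB2BGR))
go((.483,-.170,.12),100)
E
```

```text
t 9.2 tcp [0.5435 0.0735 0.1157] ori [-180.   -0. -164.] F [-0.1  0.5  1.1] open 0.023 
 shift [ 0.835 -1.449 -0.028] turn [-1.0e-03  0.0e+00  1.6e+00]
```

View pics/scene4.png

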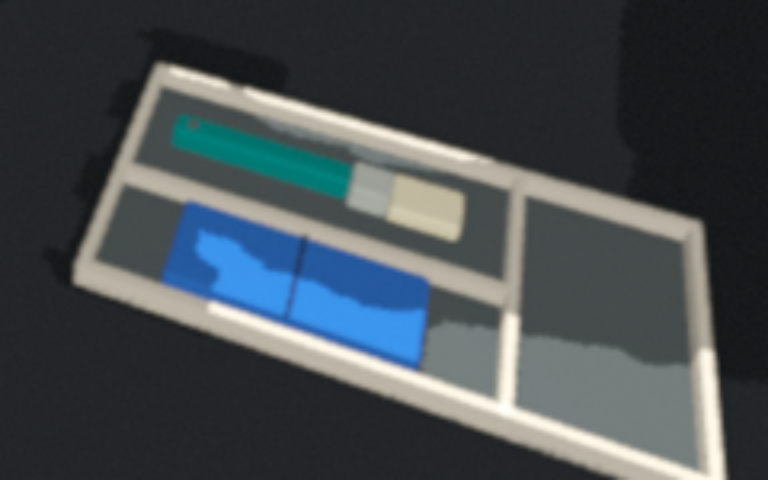

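View pics/side4.png

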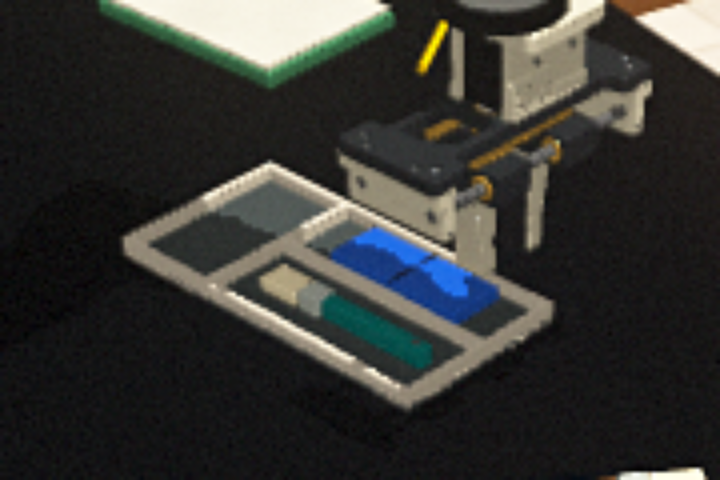

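The teal brush lies flat and straight in the long compartment, at scene crop (172..465, 130..210). Now for the bracket.

drive_tool --pt "0.15 -0.25 0 0 0 0.14" --pt "0.3 -0.5 0 0 0 0.28" --pt "0.4 -0.72 0 0 0 0.42" --pt "0.5 -0.9 0 0 0 0.56" --pt "0.55 -1 0 0 0 0.7" --pt "0.55 -1 0 0 0 0.84" --pt "0.55 -1 0 0 0 0.98" --pt "0.55 -1 0 0 0 1" --fingers 0.2

```text
clock: 10.0
tool_pos: [0.5058, -0.0926, 0.1163]
orientation: [180.0, 0.0, 135.9]
force: [0.8, -0.3, -0.3]
opening: 0.0526
```

```bash
python3 -c "
from h import *
go((.483,-.170,.07),100)"
```

```text
t 10.0 tcp [ 0.5058 -0.0926  0.1163] ori [180.    0.  135.9] F [ 0.8 -0.3 -0.3] open 0.0526 
 shift [-0.25  -0.476  0.309] turn [0.    0.001 0.598]
```

drive_tool --pt "-0.12 -0.25 0 0 0 0.14" --pt "-0.25 -0.48 0 0 0 0.28" --pt "-0.25 -0.48 0.1 0 0 0.42" --pt "-0.25 -0.48 0.2 0 0 0.56" --pt "-0.25 -0.48 0.3 0 0 0.6" --pt "-0.25 -0.48 0.3 0 0 0.6" --pt "-0.25 -0.48 0.3 0 0 0.6"

```text
clock: 10.7
tool_pos: [0.4829, -0.1699, 0.0716]
orientation: [180.0, 0.0, 100.2]
force: [0.4, 0.1, 0.9]
opening: 0.0526
```

```bash
python3 - <<'E'
from h import *
from plant import vision
s=vision.snapshot("side")
cv2.imwrite("pics/side5.png",cv2.cvtColor(cv2.resize(s["pixels"][110:270,220:420],None,fx=3.5,fy=3.5),cv2.COLOR_RGB2BGR))
go((.483,-.170,.003),100)
E
```

```text
t 10.75 tcp [ 0.4833 -0.17    0.072 ] ori [179.9   0.  100.1] F [ 0.7  0.2 -0.1] open 0.0526 
 shift [ 0.    -0.002  0.46 ] turn [0.001 0.001 0.002]
```

View pics/side5.png

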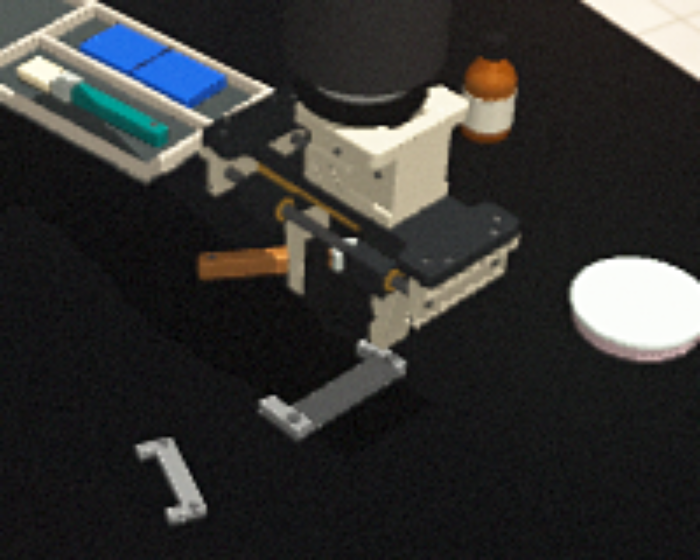

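The fingers straddle the bar, and the wooden brush is clear of them. Descending now.

drive_tool --pt "0 0 0.15 0 0 0" --pt "0 0 0.28 0 0 0" --pt "0 0 0.37 0 0 0" --pt "0 0 0.42 0 0 0" --pt "0 0 0.45 0 0 0" --pt "0 0 0.46 0 0 0" --pt "0 0 0.46 0 0 0"

```text
clock: 11.45
tool_pos: [0.4838, -0.1699, 0.0035]
orientation: [179.9, 0.1, 100.2]
force: [-0.1, 0.1, 0.8]
opening: 0.0529
```

drive_tool --pt "0 0 0 0 0 0" --pt "0 0 0 0 0 0" --pt "0 0 0 0 0 0" --pt "0 0 0 0 0 0" --pt "0 0 0 0 0 0" --pt "0 0 0 0 0 0" --pt "0 0 0 0 0 0" --pt "0 0 0 0 0 0" --fingers -1

```text
clock: 12.25
tool_pos: [0.4838, -0.1699, 0.0036]
orientation: [179.9, 0.1, 100.2]
force: [0.4, -0.0, 2.1]
opening: 0.0191
```

drive_tool --pt "0 0 0 0 0 0" --pt "0 0 -0.1 0 0 0" --pt "0 0 -0.25 0 0 0" --pt "0 0 -0.45 0 0 0" --pt "0 0 -0.65 0 0 0" --pt "0 0 -0.75 0 0 0" --pt "0 0 -0.75 0 0 0"

```text
clock: 12.95
tool_pos: [0.485, -0.1699, 0.1183]
orientation: [179.7, 0.1, 100.2]
force: [0.2, 0.3, -0.3]
opening: 0.0195
```

```bash
python3 -c "
from h import *
go((.499,.347,.115),105.8)"
```

```text
t 12.95 tcp [ 0.485  -0.1699  0.1183] ori [1.797e+02 1.000e-01 1.002e+02] F [ 0.2  0.3 -0.3] open 0.0195 
 shift [3.375 0.701 0.02 ] turn [ 0.006  0.002 -0.093]
```

drive_tool --pt "0.25 0.05 0 0 0 -0.03" --pt "0.5 0.1 0 0 0 -0.06" --pt "0.75 0.15 0 0 0 -0.09" --pt "1 0.2 0 0 0 -0.09" --pt "1 0.2 0 0 0 -0.09"

```text
clock: 13.45
tool_pos: [0.4879, -0.0138, 0.1174]
orientation: [179.7, 0.1, 105.8]
force: [0.4, 0.2, 0.2]
opening: 0.0193
```

drive_tool --pt "0.25 0.03 0 0 0 0" --pt "0.5 0.06 0 0 0 0" --pt "0.75 0.1 0 0 0 0" --pt "1 0.12 0 0 0 0" --pt "1 0.12 0 0 0 0"

```text
clock: 13.95
tool_pos: [0.4639, 0.1382, 0.1164]
orientation: [179.7, 0.1, 106.0]
force: [0.1, 0.7, -0.0]
opening: 0.0195
```

```bash
python3 -c "
from h import *
go((.499,.347,.115),105.8)"
```

```text
t 13.95 tcp [0.4639 0.1382 0.1164] ori [1.797e+02 1.000e-01 1.060e+02] F [ 0.1  0.7 -0. ] open 0.0195 
 shift [1.274 0.608 0.009] turn [0.005 0.002 0.003]
```

drive_tool --pt "0.25 0.12 0 0 0 0" --pt "0.5 0.24 0 0 0 0" --pt "0.75 0.36 0 0 0 0" --pt "0.95 0.48 0 0 0 0" --pt "1 0.6 0 0 0 0" --pt "1 0.6 0 0 0 0"

```text
clock: 14.55
tool_pos: [0.5103, 0.3081, 0.1148]
orientation: [179.8, 0.2, 106.0]
force: [-1.3, -0.8, 0.3]
opening: 0.0196
```

```bash
python3 -c "
from h import *
go((.499,.347,.035),105.8)"
```

```text
t 14.55 tcp [0.5103 0.3081 0.1148] ori [179.8   0.2 106. ] F [-1.3 -0.8  0.3] open 0.0196 
 shift [ 0.272 -0.003  0.531] turn [0.004 0.003 0.003]
```

drive_tool --pt "0.14 0 0.1 0 0 0" --pt "0.27 0 0.3 0 0 0" --pt "0.27 0 0.45 0 0 0" --pt "0.27 0 0.53 0 0 0" --pt "0.27 0 0.53 0 0 0" --pt "0.27 0 0.53 0 0 0"

```text
clock: 15.15
tool_pos: [0.4998, 0.3465, 0.0355]
orientation: [179.8, 0.2, 106.0]
force: [0.2, -0.6, -0.3]
opening: 0.0195
```

```bash
python3 - <<'E'
from h import *
from plant import vision
for n in ("side","scene"):
    s=vision.snapshot(n); pickle.dump(s,open(n+"6.pkl","wb"))
    c=s["pixels"][60:180,160:340] if n=="side" else s["pixels"][270:420,290:530]
    f=4 if n=="side" else 3.2
    cv2.imwrite(f"pics/{n}6.png",cv2.cvtColor(cv2.resize(c,None,fx=f,fy=f),cv2.COLOR_RGB2BGR))
go((.499,.347,.0085),105.8)
E
```

```text
t 15.25 tcp [0.5002 0.3471 0.0364] ori [1.797e+02 1.000e-01 1.060e+02] F [ 0.9 -0.1 -0.1] open 0.0195 
 shift [ 0.002 -0.009  0.186] turn [0.005 0.002 0.003]
```

View pics/scene6.png

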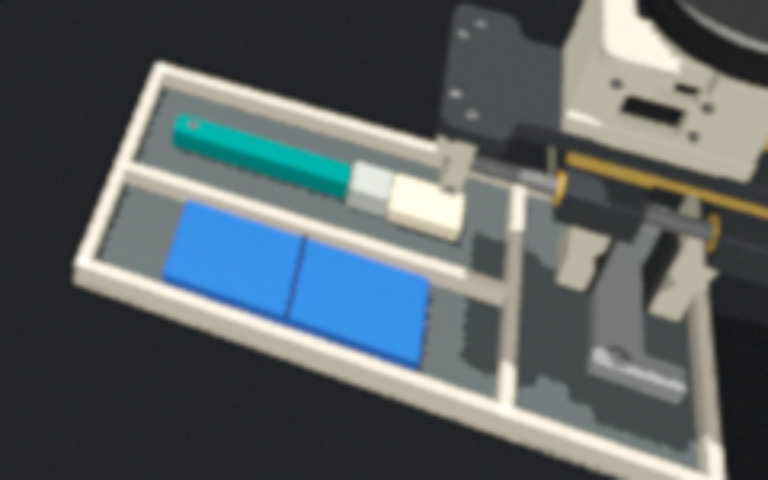

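View pics/side6.png

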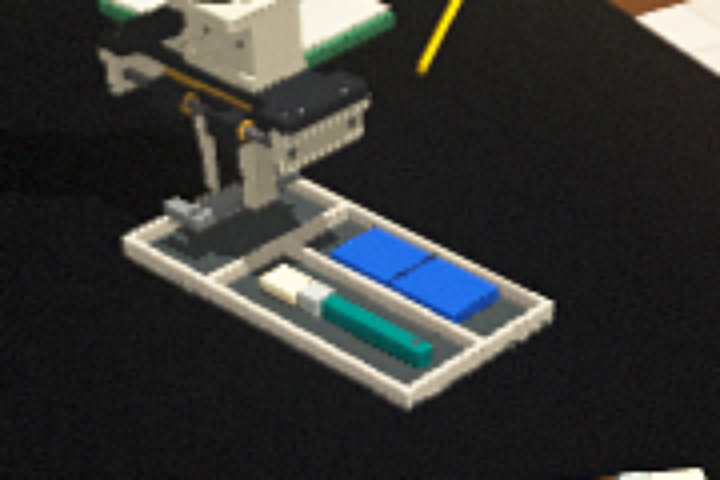

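```bash
python3 - <<'E'
from h import *
def tray(p,c): 
    a=np.radians(15.8);return np.array([[np.cos(a),np.sin(a)],[-np.sin(a),np.cos(a)]])@(p-np.array(c))
sc=pickle.load(open("scene6.pkl","rb"));s=pickle.load(open("side6.pkl","rb"))
for q in ([593,358],[688,383]):
    e=ray(sc,np.array([q])/3.2+[290,270],.043)[0];print("scene",tray(e,(.526,.2565)))
for q in ([204,218],[168,203]):
    e=ray(s,np.array([q])/4+[160,60],.043)[0];print("side",tray(e,(.525,.250)))
E
```

```text
scene [0.04904792 0.08300423]
scene [0.04573579 0.11993164]
side [-0.04487096  0.08269197]
side [-0.04851552  0.11649072]
```

The held bracket is about 4 mm towards tray -y, so I'll add a small correction as I lower it.

drive_tool --pt "0.02 0 0.06 0 0 0" --pt "0.02 0 0.12 0 0 0" --pt "0.02 0 0.15 0 0 0" --pt "0.02 0 0.17 0 0 0" --pt "0.02 0 0.18 0 0 0" --pt "0.02 0 0.18 0 0 0" --pt "0.02 0 0.18 0 0 0"

```text
clock: 15.95
tool_pos: [0.4996, 0.3501, 0.0095]
orientation: [179.7, 0.1, 106.0]
force: [0.2, 0.1, -1.2]
opening: 0.0193
```

drive_tool --pt "0 0 0 0 0 0" --pt "0 0 0 0 0 0" --pt "0 0 0 0 0 0" --pt "0 0 0 0 0 0" --pt "0 0 0 0 0 0" --fingers -0.37

```text
clock: 16.45
tool_pos: [0.4997, 0.3501, 0.0096]
orientation: [179.7, 0.1, 106.0]
force: [-0.4, 0.2, -0.0]
opening: 0.0277
```

drive_tool --pt "0 0 -0.05 0 0 0" --pt "0 0 -0.15 0 0 0" --pt "0 0 -0.35 0 0 0" --pt "0 0 -0.6 0 0 0" --pt "0 0 -0.85 0 0 0" --pt "-0.3 0 -1 0 0 0" --pt "-0.6 0 -1 0 0 0" --pt "-1 0 -1 0 0 0"

```text
clock: 17.25
tool_pos: [0.5378, 0.2151, 0.1618]
orientation: [179.5, 0.0, 106.1]
force: [1.8, 0.7, -0.6]
opening: 0.0272
```

drive_tool --pt "-0.3 0.3 -0.2 0 0 0" --pt "-0.6 0.6 -0.5 0 0 0" --pt "-0.9 0.9 -0.5 0 0 0" --pt "-1 1 -0.5 0 0 0" --pt "-1 1 -0.5 0 0 0" --pt "-1 1 -0.5 0 0 0"

```text
clock: 17.85
tool_pos: [0.7256, 0.1098, 0.2383]
orientation: [179.5, 0.1, 105.9]
force: [-0.3, -0.1, 0.1]
opening: 0.0281
```

```bash
python3 - <<'E'
from h import *
from plant import vision
for n in ("side","scene"):
    s=vision.snapshot(n); pickle.dump(s,open(n+"7.pkl","wb"))
    c=s["pixels"][80:220,160:360] if n=="side" else s["pixels"][220:420,220:530]
    f=4 if n=="side" else 2.5
    cv2.imwrite(f"pics/{n}7.png",cv2.cvtColor(cv2.resize(c,None,fx=f,fy=f),cv2.COLOR_RGB2BGR))
E
```

```text
(no output)
```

View pics/scene7.png

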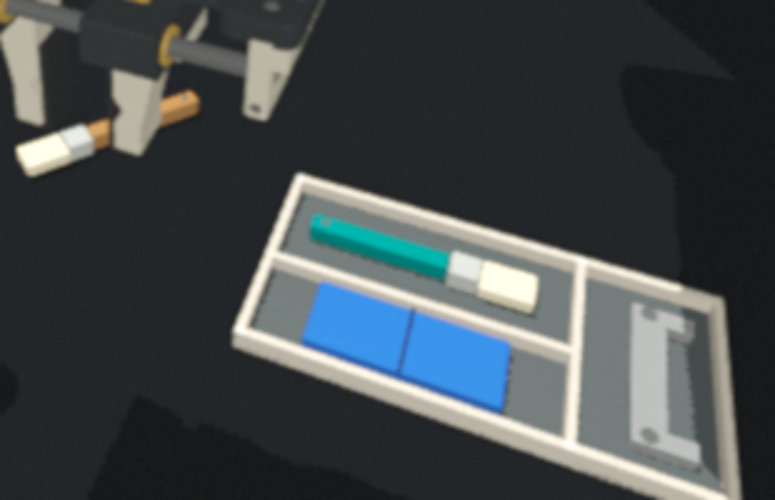

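View pics/side7.png

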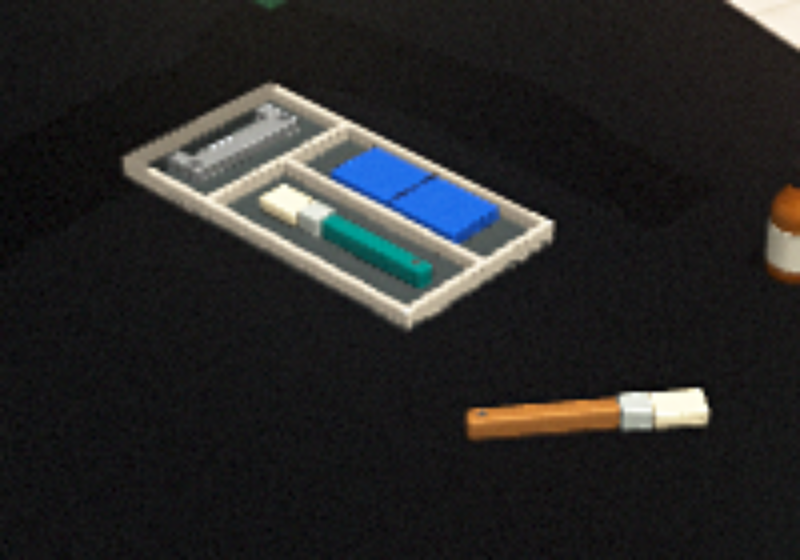

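Both parts are flat in their compartments and the wooden brush hasn't visibly moved. One numeric check before handing in.

```bash
python3 - <<'E'
from h import *
def tray(p,c): 
    a=np.radians(15.8);return (np.array([[np.cos(a),np.sin(a)],[-np.sin(a),np.cos(a)]])@(p-np.array(c)).T).T
sc=pickle.load(open("scene7.pkl","rb"));s=pickle.load(open("side7.pkl","rb"))
f=lambda q,z:tray(ray(sc,np.array(q)/2.5+[220,220],z),(.526,.2565)).round(4)
g=lambda q,z:tray(ray(s,np.array(q)/4+[160,80],z),(.525,.250)).round(4)
for n,b,k in (("scene",f([[316,223],[530,288]],.018),f([[632,303],[632,440]],.014)),("side",g([[423,267],[275,192]],.018),g([[195,174],[297,123]],.014))):
    print(n,"brush",b.mean(0),"dir",(b[1]-b[0]),"bracket outer edge mid (bar ctr = y+.010)",k.mean(0),k[1]-k[0])
a=pickle.load(open("side0.pkl","rb"))["pixels"]
def wc(im):
    h=cv2.cvtColor(im,cv2.COLOR_RGB2HSV)[170:200,265:325];m=(h[...,0]>5)&(h[...,0]<20)&(h[...,1]>120)&(h[...,2]>60);y,x=np.nonzero(m);return x.mean(),y.mean()
print("wood px",wc(a),wc(s["pixels"]))
from plant import ticket
print(ticket.close_job())
E
```

```text
scene brush [-0.0304  -0.04585] dir [-0.001   0.1415] bracket outer edge mid (bar ctr = y+.010) [0.0015 0.0872] [0.0988 0.0006]
side brush [-0.0314 -0.0444] dir [-0.0034  0.1392] bracket outer edge mid (bar ctr = y+.010) [-0.00245  0.0874 ] [ 0.0975 -0.0026]
wood px (np.float64(30.285714285714285), np.float64(14.122923588039868)) (np.float64(30.28052805280528), np.float64(14.148514851485148))
the job is handed in; nothing more can be done
None
```

I put both accessories away and handed the job in at about 18 s of the 51 s allowed. I picked the smallest teal brush and the larger bracket. No verdict was reported.

| Part | Measured centre in tray frame (scene / side view) | Target | Angle error |
|---|---|---|---|
| Teal brush | (-30, -46) / (-31, -44) mm | (-32.5, -41.5) mm | under 2° |
| Bracket bar | (1.5, 97) / (-2.5, 97) mm | (0, 97.5) mm | under 2° |

- **Flatness:** both parts look flat on their compartment floors in the last pictures. I did not measure their tilt or height.
- **Wooden brush:** its position in the side picture is unchanged to within 0.05 px.
- **Gripper:** it had let go of both parts and was clear of everything, at about 0.24 m height.
- **Forces:** the readings at the end of each move were a few newtons at most.
- **Disagreement:** the scene and side cameras differed by 3 to 8 mm in world position at the start. I aimed between the two for the pick-up and placing positions. For the checks in the table I used each camera's own view of the tray.

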